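Reverse the ratchet and clamp a glued sign letter in the craft press

ROBOT

A 6-joint arm with a two-finger parallel gripper is mounted at the origin on the work surface. World frame = base frame: x ahead of the robot, y to its left, z up, the work surface at z = 0. Lengths are in m, angles in rad, forces in N, time in s.
With the tool pointing down it reaches from about 0.3 to 0.875 m from the base axis. Payload 6.4 kg.
Tool frame: the origin (TCP) lies midway between the tips of the shut fingers; the grasp point (between the pads) lies 19 mm behind it; x points along the fingers, y is the direction in which the jaws open and shut, and the axes are right-handed (so a half turn about x gives the same grasp; the last joint's range is limited). The gripper opens to 85 mm and grips with 20 to 120 N. Pads are 22 mm wide; open, the fingers measure 114 mm over their backs; the gripper's body (76 mm by 85 mm) begins 54 mm behind the grasp point. The pads swing forward as they close: fully open they stand 13 mm farther back than shut.
Start: joints at [-1.342, 0.181, 1.607, -0, 1.354, -0.206], TCP at [0.242, -0.522, 0.231] pointing down, gripper open.
Joint ranges: [-2.99, 2.99], [-0.89, 2.07], [0.3, 2.58], [-1.14, 4.28], [0, 2.63], [-3.12, 3.12]. Speed limits (rad/s): [2.57, 2.57, 3.01, 3.14, 3.14, 3.14].

INTERFACE

Orientations are given as a unit quaternion [w, x, y, z].
In Python, from bench import ctrl gives the robot as it stands.
- The arm moves only by the tool servo_tool, never from a script. Its argument "targets" is a list of rows, each a list of 7 numbers: the turn, a rotation vector about the tool's x, y, z in rad, then the shift along the tool's x, y, z in mm, then the opening, from -1 (shut) to 1 (fully open). A call has exactly 8 rows; each row is the pose to reach, as a shift and turn from the pose measured when the call began, along the tool's axes at that moment; what a row does not reach only later rows make up. A row lasts 1/8 s, in which the tool goes at most 62.5 mm and 10.7 degrees, less where a joint would pass 70% of its speed; a pose out of reach is approached as far as the arm can. A call with a gripper value outside its range is refused whole. The fingers move at their own pace and stop on an object; the grip force is fixed at half the most. Time passes only in rows, so rows that repeat a pose let the fingers close, or fill a call up. It gives the time, the measured TCP pose, the force and the opening at its end, in the units of the state.
- ctrl.get_obs(): the state, without advancing time (a new reading comes with each control period).
- ctrl.camera(name): name is "side" or "top"; returns a dict with "pixels" (384x512x3 uint8, blue, green, red), "intrinsics" (3x3 intrinsics, pixels), "R" (3x3) and "t" (3): a world point X has camera coordinates R X + t. Camera axes: x right, y down, z forward; pixel columns grow to the right and rows downward; lengths in m; the calibration is good to about 2 mm. A picture is of the moment at which its call begins. There is no depth.
- ctrl.hand_in(): hands the job in, once; it reports no verdict.
The state is a dict: "time_s": time; "q": joint angles; "dq": joint speeds; "joint_efforts": joint torques, N m; "eef_pos": TCP position; "eef_rot": TCP orientation; "wrist_force": force on the tool from outside, world axes, zero at the start; "torque": the same for the moment, N m; "opening": opening from 0.0 (shut) to 1.0 (fully open).
Only numpy, scipy, OpenCV 4.12 (cv2) and the standard library are available. Lean on these libraries where they do the work, as an engineer would, in place of code of your own. Each camera call takes 0.05 s, during which the arm holds its last target.

TASK

The glued letter T lies on its board in the little hand press, but the press's ratchet handle is still set to loosen. Throw the small lever on top of the ratchet fully over to tighten, swing the handle about 30 degrees or more back anticlockwise to feel that it now runs free without lifting the press plate, then work the handle to and fro until the plate holds the letter firmly and the handle has gone clearly stiffer. Do not go on forcing it, since that crushes the letter, leave the lever at tighten, let go, and leave the other things on the table as they are.

Things in the scene. Friction and masses are not known exactly. Their poses are not given: they have to be found in the camera images.
- press: steel and grey-painted hand press, fixed; origin under its bed's centre, on the upright screw axis. Bed 170 x 210 mm (x, y), 20 mm thick; columns 18 mm across at y = +-90 mm; crosshead top at z = 122 mm. On it, a round ratchet head 76 mm across, z = 125 to 147 mm, with a handle bar 18 mm wide, its top at z = 141 mm, along the press's -x (roughly to the robot) at joint handle 0
- handle (a joint): ratchet handle about the upright screw axis, rad; positive is clockwise from above = tightening (the end of a handle that points to the robot goes to the robot's left); stops at -1.25 and 1.25. 16 teeth: up to 0.4 rad of a stroke is lost before it bites; the job takes two or three strokes
- handle_knob (a point): mid-height of the free part of the upright wooden knob at the end of the handle bar, 125 mm from the screw axis; 22 mm across, top 19 mm above this point, the bar's top 19 mm below. Force at the knob: free-wheeling 1 to 2 N with soft clicks; turning the unloaded screw about 6.5 N moving, 3 to 5 N held still; once the plate bears it climbs about 2 N per 0.1 rad: letter firm about 3.5 N above unloaded, crushed about 8 N above
- lever (a joint): small direction lever relative to the handle, about the same axis, rad; positive is clockwise from above. Starts near 0: handle loosens (drives anticlockwise, free-wheels clockwise). 0.9, its stop: handle tightens (drives clockwise, free-wheels anticlockwise). Must be past 0.75; in the middle the pawls skip. Needs about 3 N at the fin, stays where left; pushing past the stop turns the handle
- lever_fin (a point): centre of the direction lever's upright fin, 30 mm from the screw axis, opposite the handle bar when joint lever is 0.45; 8 mm thick (in the way it is pushed), 14 mm long radially, top 13 mm above this point, the lever's flat arm 8 mm and the ratchet head 13 mm below it
- platen: round steel press plate, 96 mm across, 11 mm thick, on stiff disc springs; origin at its underside's centre; goes down 8 mm per radian of clockwise screw turn, starts 10 to 14 mm above the letter; stays when the handle is let go
- signboard: a 120 x 110 x 8 mm card backing board with a 12 mm thick plywood letter T glued on it (top of the letter 20 mm above the origin), loose on the bed under the plate; origin under its centre
- tape: a paper-coloured ring of masking tape lying flat, 84 mm across, 24 mm high; origin under its centre; a bystander beside the press
- jar: a clear jar with a white cap, 60 mm across, 75 mm high; origin under its centre; a bystander beside the press
- brush: a brush with a blue handle, 190 mm long, lying beyond the press; a bystander
- tumbler: a clear open tumbler, 72 mm across, 85 mm high; origin under its centre; a bystander
- letter_r: a loose plywood letter R, 110 mm tall, 12 mm thick, lying flat; a bystander
- letter_l: a loose plywood letter L, 110 mm tall, 12 mm thick, lying flat; a bystander
- offcut: a wooden offcut, 100 x 55 x 24 mm, lying flat; a bystander
Mind the look-alikes: they are no part of the job. Of the things that look like the signboard, the largest one is meant.

How it is judged:
On the way, in this order (a step that is already met when the one before it is completed fails the run):
1. the direction lever is thrown over to tighten (value of joint lever above 0.75 rad), for 0.2 s.
2. the handle is swung back anticlockwise by some 20 degrees or more, to feel it run free (value of joint handle below -0.1 rad and distance of handle_knob from where it was at the start of the episode above 0.042 m and value of joint lever above 0.75 rad), for 0.05 s.
3. the press plate bears firmly on the letter (over 40 N) (contact force between platen and signboard above 40 N), for 0.2 s.
At the end, for the whole second after the job is handed in: The plate presses on the letter with more than 30 N, the direction lever is left at tighten (past 0.75 rad), the signboard lies within 10 mm of where it was, and handle and board are at rest (contact force between platen and signboard above 30 N and value of joint lever above 0.75 rad and distance of signboard from where it was at the start of the episode below 0.01 m and velocity of joint handle between -0.05 and 0.05 rad/s and linear speed of signboard below 0.01 m/s); the robot touches nothing.
It fails at once if the letter is crushed: the plate presses on it with more than 140 N (contact force between platen and signboard above 140 N).
It fails at once if the plate is raised: it stands more than 2 mm above its highest starting height (z of platen in the frame of press above 0.056 m).
It fails at once if a bystander is pushed more than 30 mm or knocked over (distance of any of tape, jar, brush, tumbler, letter_r, letter_l, offcut from where it was at the start of the episode above 0.03 m or angle between any of tape, jar, tumbler, letter_r, letter_l, offcut's own z axis and vertical above 0.5 rad).
It also fails if it takes over 70 s, if anything falls off the work surface, if the arm or the gripper's body presses on something with over 40 N, if the wrist force passes 120 N, or if a joint passes its speed limit or range.

## Working session

There is one attempt and no reset: what is moved stays moved. The work goes in short steps, Python scripts to look and compute and a tool call to move; the robot and the scene stay as the last step left them, time stands still between calls to the robot, and variables do not carry over. Pictures are saved under pics/ and viewed, and the job is handed in when it is done.

Besides the shell and the picture viewer there is one more tool, called as name([rows], argument=value, ...), one row to a line, values as JSON. servo_tool: Moves the arm, as the interface text tells. Its arguments: {"type":"object","properties":{"targets":{"type":"array","items":{"type":"array","items":{"type":"number"}}}},"required":["targets"]}

```bash
mkdir -p pics; ls; python3 - <<'E'
from bench import ctrl
import cv2,json,numpy as np
o=ctrl.get_obs();print(o)
for n in ("side","top"):
    c=ctrl.camera(n);cv2.imwrite(f"pics/{n}0.png",c["pixels"]);print(n,c["intrinsics"],c["R"],c["t"])
    np.savez(f"{n}0.npz",**c)
E
```

```text
pics
{'time_s': 0.0, 'q': array([-1.34229235e+00,  1.81559758e-01,  1.60799132e+00, -1.36777761e-06,
        1.35376855e+00, -2.06290341e-01]), 'dq': array([ 0.00159137, -0.00115928,  0.00041918, -0.00026297, -0.00227613,
        0.00051468]), 'joint_efforts': array([-2.44440143e-04, -4.44870400e+01, -3.51341164e+01, -2.32309112e-04,
        9.00687970e-03, -6.31910737e-06]), 'eef_pos': array([ 0.2421002 , -0.5209572 ,  0.23038168]), 'eef_rot': array([-0.15190451, -0.69045548, -0.15312558,  0.69046999]), 'wrist_force': array([ 0.17678919, -1.17274982,  0.43729803]), 'torque': array([ 0.00980657, -0.0253487 , -0.01982604]), 'opening': 0.999507092792655}
side [[443.66753345   0.         257.37347111]
 [  0.         443.66753345 197.55657984]
 [  0.           0.           1.        ]] [[-0.68706618 -0.7265917   0.00213524]
 [-0.45767795  0.43049478 -0.77794932]
 [ 0.56433231 -0.53547992 -0.62832341]] [0.36986611 0.35880031 1.11563759]
top [[385.74343619   0.         251.33931345]
 [  0.         385.74343619 186.28820299]
 [  0.           0.           1.        ]] [[ 0.02497168 -0.99955653 -0.01622223]
 [-0.99908674 -0.02439058 -0.03508253]
 [ 0.03467131  0.01708348 -0.99925275]] [-0.00779815  0.54566448  1.35595427]
```

View pics/side0.png

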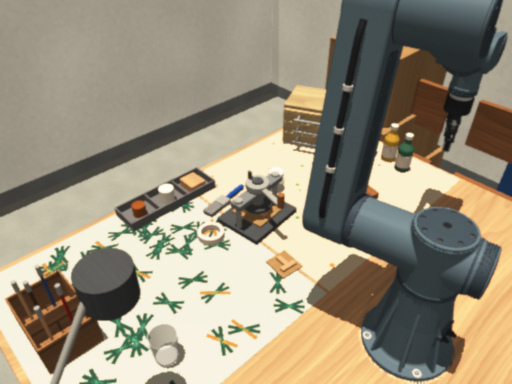

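View pics/top0.png

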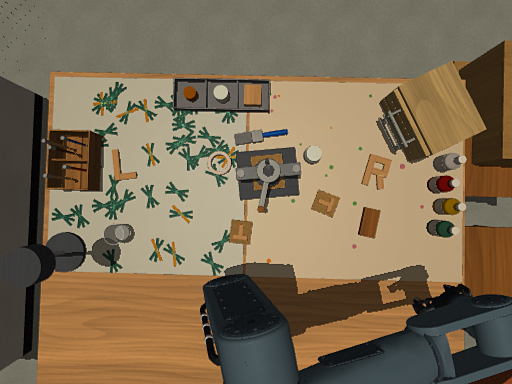

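The top view shows the press at (268,172) with its handle toward (263,210). The tape is at (219,161), the jar at (313,154), and two small T boards at (325,203) and (240,232) are look-alikes. The board on the press bed is the largest, so it is the one meant. I'll enlarge the press.

```bash
python3 - <<'E'
import cv2,numpy as np
t=cv2.imread("pics/top0.png");s=cv2.imread("pics/side0.png")
a=cv2.resize(t[130:230,220:320],(600,600),interpolation=cv2.INTER_CUBIC)
b=cv2.resize(s[155:255,190:310],(720,600),interpolation=cv2.INTER_CUBIC)
cv2.imwrite("pics/topc.png",a);cv2.imwrite("pics/sidec.png",b)
E
```

```text
(no output)
```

View pics/topc.png

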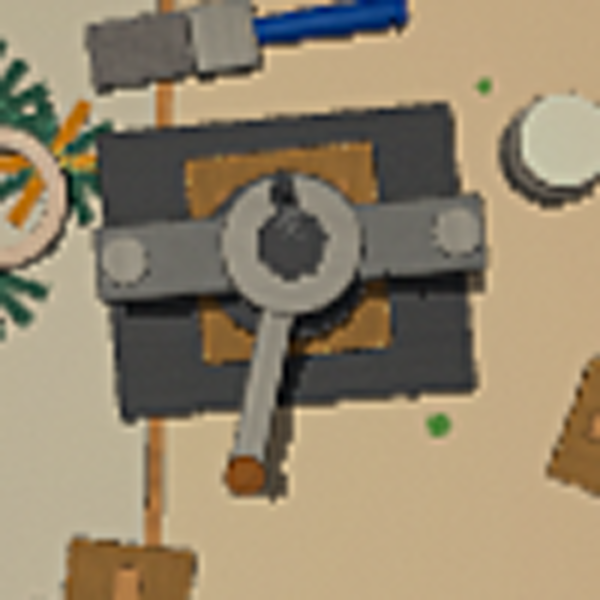

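View pics/sidec.png

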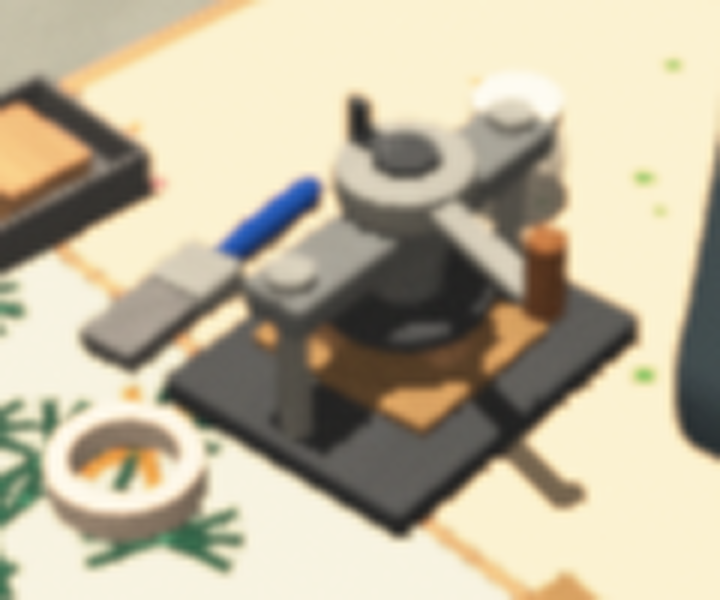

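```bash
cat > h.py <<'E'
import numpy as np
C={n:dict(np.load(f"{n}0.npz")) for n in("top","side")}
def ray(n,u,v):
    c=C[n];d=c["R"].T@np.linalg.solve(c["intrinsics"],[u,v,1.]);return -c["R"].T@c["t"],d
def at(n,u,v,z):
    o,d=ray(n,u,v);return o+d*(z-o[2])/d[2]
def proj(n,X):
    c=C[n];p=c["intrinsics"]@(c["R"]@np.array(X)+c["t"]);return p[:2]/p[2]
def tri(a,b):
    (o,d),(p,e)=ray("top",*a),ray("side",*b)
    s=np.linalg.lstsq(np.c_[d,-e],p-o,rcond=None)[0];x=o+s[0]*d;y=p+s[1]*e
    return (x+y)/2,np.linalg.norm(x-y)
E
python3 - <<'E'
from h import *
T=lambda x,y:(220+x/6-.4,130+y/6-.4); S=lambda x,y:(190+x/6-.4,155+y/6-.4)
ax=at("top",*T(291,242),.147);print("axis",ax)
l=at("top",*T(126,261),.124);r=at("top",*T(457,231),.124);print("cols",l,r,(l+r)/2,np.linalg.norm(l-r))
k=at("top",*T(246,472),.179);print("knob",k,np.linalg.norm((k-ax)[:2]))
f=at("top",*T(283,188),.173);print("fin",f,np.linalg.norm((f-ax)[:2]))
print(tri(T(246,472),S(547,238)),tri(T(283,188),S(357,101)))
v=(l-r);print("press yaw",np.arctan2(-v[0],v[1]))
h=k-ax;print("handle dir",np.arctan2(h[1],h[0]))
f=f-ax;print("fin dir",np.arctan2(f[1],f[0]))
for n,p in (("tape",at("top",219,161,.024)),("jar",at("top",313,153.5,.075)),("T1",at("top",325,203,.02)),("T2",at("top",240,232,.02))):print(n,p)
for c in [(97,130),(450,102),(478,388),(125,420)]: print("bed",at("top",*T(*c),.02))
for c in [(187,160),(375,143),(390,346),(207,362)]: print("board",at("top",*T(*c),.028))
E
```

```text
axis [ 0.59433997 -0.04875619  0.147     ]
cols [0.58371743 0.03966748 0.124     ] [ 0.60422023 -0.13882145  0.124     ] [ 0.59396883 -0.04957698  0.124     ] 0.17966263655717493
knob [ 0.47251489 -0.02755545  0.179     ] 0.12365605938498772
fin [ 0.62034642 -0.04327935  0.173     ] 0.026576896345832365
(array([ 0.47178532, -0.02826615,  0.18027339]), np.float64(0.0020908478307400057)) (array([ 0.62044419, -0.04271337,  0.17677388]), np.float64(0.0013648111446276242))
press yaw 0.11436748556195596
handle dir 2.969292089048394
fin dir 0.20756268775517422
tape [0.63133131 0.12130822 0.024     ]
jar [ 0.659063   -0.20051906  0.075     ]
T1 [ 0.49316336 -0.25347175  0.02      ]
T2 [0.38433053 0.04117759 0.02      ]
bed [0.66751591 0.06348638 0.02      ]
bed [ 0.68874482 -0.1432181   0.02      ]
bed [ 0.52146762 -0.16306303  0.02      ]
bed [0.49765407 0.04260332 0.02      ]
board [0.65015315 0.00999261 0.028     ]
board [ 0.66263005 -0.09934408  0.028     ]
board [ 0.54446724 -0.11067438  0.028     ]
board [ 0.53255791 -0.00459117  0.028     ]
```

```bash
cat >> h.py <<'E'
from scipy.spatial.transform import Rotation as Ro
AX=np.array([0.594,-0.049]); YAW=0.114
def state():
    from bench import ctrl
    o=ctrl.get_obs();q=o["eef_rot"];R=Ro.from_quat([q[1],q[2],q[3],q[0]]).as_matrix();return o,R
def row(pos,yang):
    """row turn+shift to reach TCP pos, pointing down, tool y at world angle yang"""
    o,R=state()
    x=np.array([0,0,-1.]);y=np.array([np.cos(yang),np.sin(yang),0]);D=np.c_[x,y,np.cross(x,y)]
    return np.r_[Ro.from_matrix(R.T@D).as_rotvec(),R.T@(np.array(pos)-o["eef_pos"])*1000]
def show():
    o,R=state();p=o["eef_pos"]
    print("t",round(o["time_s"],2),"tcp",p.round(4),"yang",np.arctan2(R[1,1],R[0,1]).round(3),"down",R[2,0].round(4),"F",o["wrist_force"].round(1),"M",o["torque"].round(2),"open",round(o["opening"],2),"q",o["q"].round(2))
def pol(r,a,z): return [AX[0]+r*np.cos(a),AX[1]+r*np.sin(a),z]
E
python3 - <<'E'
from h import *
np.set_printoptions(suppress=True,precision=3)
show()
for s in(1,-1):
    print(row(pol(.032,.21,.23),.21+s*np.pi/2))
E
```

```text
t 0.1 tcp [ 0.242 -0.521  0.231] yang -1.136 down -1.0 F [-0.5  0.5  0.3] M [ 0.01 -0.01  0.02] open 1.0 q [-1.34  0.18  1.61  0.    1.35 -0.21]
[  -2.917   -0.002   -0.       1.071 -272.733 -549.168]
[   0.225   -0.       0.002    1.071 -272.733 -549.168]
```

servo_tool([
  [0.03,0,0,0,-34,-69,0.5],
  [0.06,0,0,0,-61,-123,0],
  [0.09,0,0,0,-85,-170,-0.4],
  [0.11,0,0,0,-109,-219,-0.4],
  [0.14,0,0,0,-134,-270,-0.4],
  [0.17,0,0,0,-160,-322,-0.4],
  [0.19,0,0,0,-187,-376,-0.4],
  [0.22,0,0,0,-213,-429,-0.4],
])

```text
time_s: 1.1
eef_pos: [0.5423, -0.1453, 0.2307]
eef_rot: [-0.075, -0.703, -0.076, 0.703]
wrist_force: [0.1, -0.7, 0.3]
opening: 0.302
```

```bash
python3 - <<'E'
from h import *
np.set_printoptions(suppress=True,precision=3)
show();print(row(pol(.032,.21,.2),.21-np.pi/2))
E
```

```text
t 1.1 tcp [ 0.542 -0.145  0.231] yang -1.357 down -1.0 F [ 0.1 -0.7  0.3] M [-0.02 -0.05 -0.04] open 0.3 q [-0.47  0.15  1.64  0.    1.35  0.88]
[   0.004    0.       0.002   30.789  -82.913 -103.008]
```

servo_tool([
  [0,0,0,0,-25,-31,-0.4],
  [0,0,0,0,-50,-62,-0.4],
  [0,0,0,0,-70,-87,-0.4],
  [0,0,0,0,-83,-103,-0.4],
  [0,0,0,0,-83,-103,-0.4],
  [0,0,0,10,-83,-103,-0.4],
  [0,0,0,20,-83,-103,-0.4],
  [0,0,0,31,-83,-103,-0.4],
])

```text
time_s: 2.1
eef_pos: [0.6247, -0.043, 0.1987]
eef_rot: [-0.074, -0.703, -0.076, 0.704]
wrist_force: [-0.4, 0.4, 0.8]
opening: 0.3
```

```bash
cat > look.py <<'E'
import sys,cv2,numpy as np
from bench import ctrl
n=sys.argv[1]
t=ctrl.camera("top")["pixels"];s=ctrl.camera("side")["pixels"]
a=cv2.resize(t[130:230,220:320],(400,400),interpolation=cv2.INTER_CUBIC)
b=cv2.resize(s[145:245,205:305],(400,400),interpolation=cv2.INTER_CUBIC)
cv2.imwrite(f"pics/{n}.png",np.hstack([a,b]))
E
python3 look.py a1; python3 -c "
from h import *
show()"
```

```text
t 2.2 tcp [ 0.6239 -0.0425  0.1976] yang -1.358 down -1.0 F [-0.2 -0.2 -0.1] M [ 0.    0.   -0.01] open 0.3 q [-0.26  0.32  1.5   0.    1.32  1.1 ]
```

View pics/a1.png

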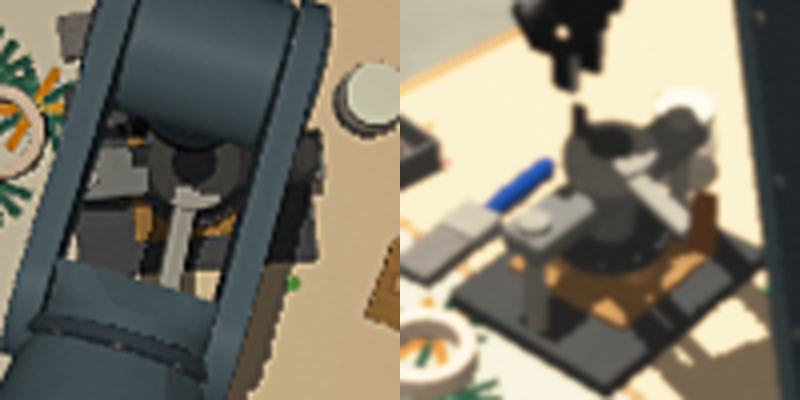

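servo_tool([
  [0,0,0,4,0,0,-0.4],
  [0,0,0,8,0,0,-0.4],
  [0,0,0,12,0,0,-0.4],
  [0,0,0,16,0,0,-0.4],
  [0,0,0,20,0,0,-0.4],
  [0,0,0,24,0,0,-0.4],
  [0,0,0,28,0,0,-0.4],
  [0,0,0,30,0,0,-0.4],
])

```text
time_s: 3.2
eef_pos: [0.6237, -0.0424, 0.1672]
eef_rot: [-0.074, -0.702, -0.076, 0.705]
wrist_force: [-0.3, -0.1, 0.3]
opening: 0.298
```

```bash
python3 look.py a2; python3 -c "
from h import *
show()"
```

```text
t 3.3 tcp [ 0.6237 -0.0424  0.1673] yang -1.358 down -1.0 F [ 0.  -0.3 -0.6] M [ 0.02  0.01 -0.01] open 0.3 q [-0.26  0.35  1.53  0.    1.27  1.1 ]
```

View pics/a2.png

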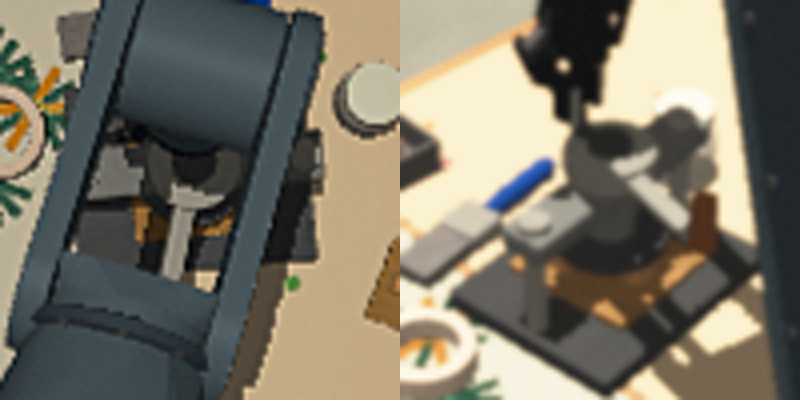

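```bash
cat >> h.py <<'E'
def arc(r,a,z,lead,da=0):
    """tool centre at radius r angle a, shifted lead m clockwise; tool y clockwise tangent"""
    p=np.array(pol(r,a,z));t=a-np.pi/2
    return row(p+lead*np.array([np.cos(t),np.sin(t),0]),t+da)
np.set_printoptions(suppress=True,precision=3)
E
python3 - <<'E'
from h import *
for a,l in((.21,0),(.21,4),(.21,8.5),(.05,8.5),(-.1,8.5),(-.25,8.5),(-.4,8.5),(-.55,8.5),(-.62,8.5)):print(a,arc(.032,a,.158,l/1000))
E
```

```text
0.21 [ 0.003  0.004  0.003  9.258  0.305 -1.632]
0.21 [ 0.003  0.004  0.003  9.244  4.305 -1.619]
0.21 [ 0.003  0.004  0.003  9.228  8.805 -1.605]
0.05 [ 0.163  0.004  0.003  9.218 13.789  0.173]
-0.1 [ 0.313  0.004  0.003  9.212 18.149  2.542]
-0.25 [ 0.463  0.005  0.003  9.21  22.106  5.536]
-0.4 [ 0.613  0.005  0.002  9.212 25.571  9.087]
-0.55 [ 0.763  0.005  0.002  9.217 28.466 13.117]
-0.62 [ 0.833  0.005  0.002  9.221 29.604 15.135]
```

servo_tool([
  [0,0,0,5,0,-1,-0.4],
  [0,0,0,9,0,-2,-0.4],
  [0,0,0,9,4,-2,-0.4],
  [0,0,0,9,9,-2,-0.4],
  [0.08,0,0,9,11,-1,-0.4],
  [0.16,0,0,9,14,0,-0.4],
  [0.24,0,0,9,16,1,-0.4],
  [0.31,0,0,9,18,2.5,-0.4],
])

```text
time_s: 4.3
eef_pos: [0.6253, -0.0603, 0.1584]
eef_rot: [0.036, -0.705, 0.034, 0.708]
wrist_force: [0.6, 2.0, -0.5]
opening: 0.301
```

```bash
python3 look.py a3; python3 -c "
from h import *
show()
for a,l in((-.1,8.5),(-.25,8.5),(-.4,8.5),(-.55,8.5),(-.62,8.5),(-.62,12)):print(a,arc(.032,a,.158,l/1000))"
```

```text
t 4.4 tcp [ 0.625 -0.061  0.158] yang -1.668 down -1.0 F [ 1.3  1.4 -0.5] M [ 0.24 -0.19 -0.01] open 0.3 q [-0.29  0.37  1.53  0.    1.25  1.38]
-0.1 [0.002 0.004 0.003 0.359 0.1   0.26 ]
-0.25 [0.152 0.004 0.002 0.353 4.782 1.901]
-0.4 [0.302 0.004 0.002 0.351 9.167 4.223]
-0.55 [ 0.452  0.005  0.002  0.353 13.156  7.174]
-0.62 [ 0.522  0.005  0.002  0.355 14.856  8.748]
-0.62 [ 0.522  0.005  0.002  0.354 17.89  10.494]
```

View pics/a3.png

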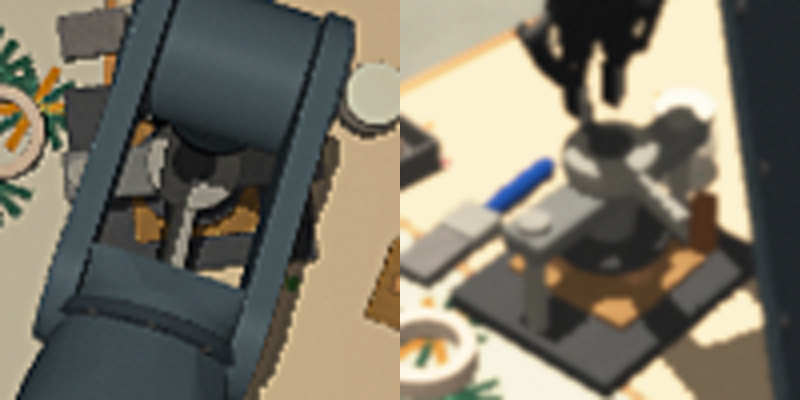

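The fingers straddle the fin, at about (590,110) in the right-hand pane, and the contact force is about 2 N. I'll keep going toward the stop.

servo_tool([
  [0.08,0,0,0,2.5,1,-0.4],
  [0.15,0,0,0,5,2,-0.4],
  [0.23,0,0,0,7,3,-0.4],
  [0.3,0,0,0,9,4,-0.4],
  [0.38,0,0,0,11,5.5,-0.4],
  [0.45,0,0,0,13,7,-0.4],
  [0.52,0,0,0,15,8.5,-0.4],
  [0.52,0,0,0,15,8.5,-0.4],
])

```text
time_s: 5.4
eef_pos: [0.6154, -0.0745, 0.1584]
eef_rot: [0.215, -0.672, 0.214, 0.675]
wrist_force: [1.5, 3.9, -0.6]
opening: 0.301
```

```bash
python3 look.py a4; python3 -c "
from h import *
show()"
```

```text
t 5.5 tcp [ 0.615 -0.074  0.158] yang -2.186 down -1.0 F [ 0.5  2.5 -0.9] M [ 0.49 -0.09  0.06] open 0.3 q [-0.31  0.35  1.55  0.    1.25  1.87]
```

View pics/a4.png

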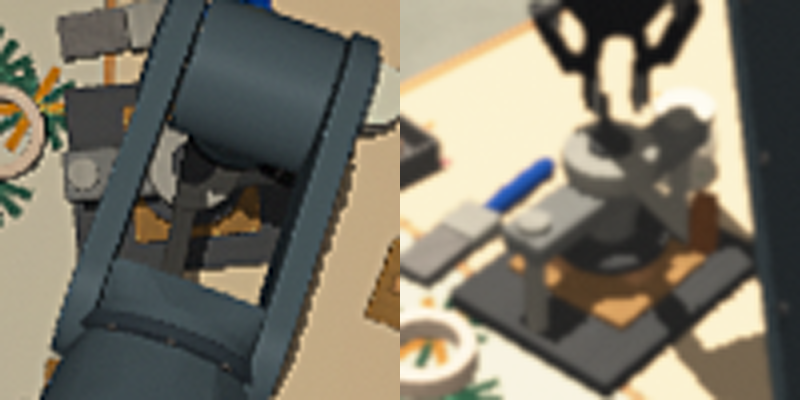

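servo_tool([
  [0,0,0,0,0.5,0,-0.4],
  [0,0,0,0,1,0,-0.4],
  [0.02,0,0,0,1.5,0,-0.4],
  [0.03,0,0,0,2,0,-0.4],
  [0.04,0,0,0,2.5,0,-0.4],
  [0.05,0,0,0,3,0,-0.4],
  [0.06,0,0,0,3.5,0.5,-0.4],
  [0.06,0,0,0,3.5,0.5,-0.4],
])

```text
time_s: 6.5
eef_pos: [0.614, -0.0754, 0.1584]
eef_rot: [0.236, -0.666, 0.232, 0.668]
wrist_force: [5.4, 8.5, -2.1]
opening: 0.297
```

The force rose to 10 N and the tool stalled, so the lever is on its stop. I'll back off, rise and look.

servo_tool([
  [0,0,0,0,-5,0,-0.4],
  [0,0,0,0,-8,0,-0.4],
  [0,0,0,-20,-8,0,-0.4],
  [0,0,0,-50,-8,0,-0.4],
  [0,0,0,-70,-8,20,-0.4],
  [0,0,0,-70,-8,60,-0.4],
  [0,0,0,-70,-8,100,-0.4],
  [0,0,0,-70,-8,130,-0.4],
])

```text
time_s: 7.5
eef_pos: [0.5167, 0.012, 0.2308]
eef_rot: [0.236, -0.667, 0.232, 0.668]
wrist_force: [0.2, 1.0, 1.3]
opening: 0.302
```

```bash
python3 look.py a5; python3 -c "
from h import *
show()"
```

```text
t 7.6 tcp [0.516 0.013 0.231] yang -2.243 down -1.0 F [ 0.5 -0.6 -0.4] M [-0.03  0.01 -0.01] open 0.3 q [-0.21  0.05  1.75  0.01  1.34  2.03]
```

View pics/a5.png

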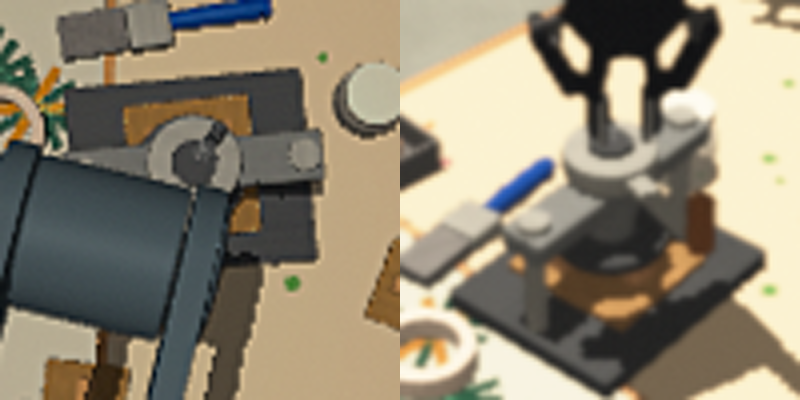

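```bash
python3 - <<'E'
from h import *
show()
f=at("top",220+215/4-.4,130+131/4-.4,.173)[:2]-AX;print(f,np.linalg.norm(f),np.arctan2(f[1],f[0]))
print(proj("side",[.4725,-.0275,.179]),"knob seen side",205+301/4-.4,145+196/4-.4)
k0=2.969
for z,r in((.231,.125),(.16,.125)):
    for a in (2.969,2.92): print(arc(r,a,z,0))
E
```

```text
t 7.6 tcp [0.516 0.013 0.231] yang -2.243 down -1.0 F [ 0.5 -0.6 -0.4] M [-0.03  0.01 -0.01] open 0.3 q [-0.21  0.05  1.75  0.01  1.34  2.03]
[ 0.022 -0.015] 0.026900958029497147 -0.5872421797849494
[280.028 194.606] knob seen side 279.85 193.6
[ 2.642  0.007 -0.004 -0.486 59.768 10.22 ]
[ 2.691  0.007 -0.004 -0.453 54.323 13.024]
[ 2.642  0.007 -0.004 70.513 60.052  9.955]
[ 2.691  0.007 -0.004 70.546 54.608 12.759]
```

```bash
cat >> h.py <<'E'
def knob(a,lead,z=.15,r=.125):
    """tool around knob at handle world angle a; tool y = anticlockwise tangent; lead m anticlockwise"""
    p=np.array(pol(r,a,z));t=a+np.pi/2
    return row(p+lead*np.array([np.cos(t),np.sin(t),0]),t)
def hj(a): return np.pi+YAW-a
def wa(h): return np.pi+YAW-h
E
python3 - <<'E'
from h import *
for z in(.231,.15):print(knob(2.969,0,z))
E
```

```text
[-0.5    0.003  0.005 -0.486 59.768 10.22 ]
[-0.5    0.003  0.005 80.513 60.092  9.918]
```

servo_tool([
  [-0.17,0,0,0,20,3,0.1],
  [-0.34,0,0,0,40,6,0],
  [-0.5,0,0,0,60,10,-0.1],
  [-0.5,0,0,0,60,10,-0.1],
  [-0.5,0,0,10,60,10,-0.1],
  [-0.5,0,0,20,60,10,-0.1],
  [-0.5,0,0,30,60,10,-0.1],
  [-0.5,0,0,40,60,10,-0.1],
])

```text
time_s: 8.6
eef_pos: [0.4707, -0.0273, 0.1894]
eef_rot: [0.063, -0.704, 0.059, 0.705]
wrist_force: [0.6, -0.0, -0.5]
opening: 0.449
```

```bash
python3 look.py a6; python3 -c "
from h import *
show();print(knob(2.969,0))"
```

```text
t 8.7 tcp [ 0.47  -0.027  0.189] yang -1.743 down -1.0 F [0.2 0.1 0.6] M [-0.01 -0.06  0.01] open 0.45 q [-0.31 -0.01  1.9   0.01  1.25  1.43]
[-0.     0.004  0.006 38.837  0.381 -1.087]
```

View pics/a6.png

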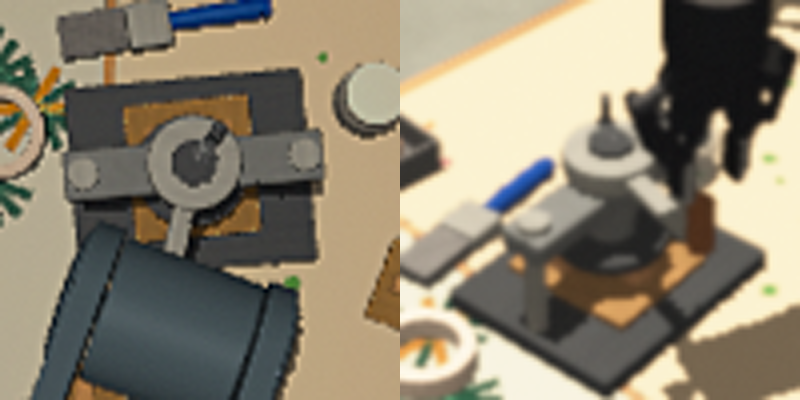

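servo_tool([
  [0,0,0,5,0,-1,-0.1],
  [0,0,0,10,0,-1,-0.1],
  [0,0,0,15,0,-1,-0.1],
  [0,0,0,20,0,-1,-0.1],
  [0,0,0,25,0,-1,-0.1],
  [0,0,0,30,0,-1,-0.1],
  [0,0,0,35,0,-1,-0.1],
  [0,0,0,39,0,-1,-0.1],
])

```text
time_s: 9.7
eef_pos: [0.4708, -0.0271, 0.1495]
eef_rot: [0.063, -0.703, 0.059, 0.706]
wrist_force: [0.4, 0.2, 0.6]
opening: 0.448
```

```bash
python3 look.py a7; python3 -c "
from h import *
show()
for h in (.287,.15,0,-.15,-.3,-.45,-.6,-.75,-.9): print(h,knob(wa(h),.008))"
```

```text
t 9.8 tcp [ 0.47  -0.027  0.149] yang -1.743 down -1.0 F [-0.5  0.2  0.1] M [-0.03 -0.01  0.07] open 0.45 q [-0.31  0.04  1.93  0.01  1.17  1.43]
0.287 [ 0.     0.005  0.006 -0.793  8.4   -0.478]
0.15 [-0.137  0.005  0.006 -0.904 25.397 -2.734]
0 [-0.287  0.004  0.007 -1.036 43.46  -7.84 ]
-0.15 [ -0.437   0.004   0.007  -1.177  60.557 -15.588]
-0.3 [ -0.587   0.003   0.007  -1.323  76.303 -25.803]
-0.45 [ -0.737   0.003   0.008  -1.471  90.347 -38.258]
-0.6 [ -0.887   0.002   0.008  -1.618 102.371 -52.671]
-0.75 [ -1.037   0.002   0.008  -1.76  112.106 -68.719]
-0.9 [ -1.187   0.001   0.008  -1.894 119.334 -86.041]
```

View pics/a7.png

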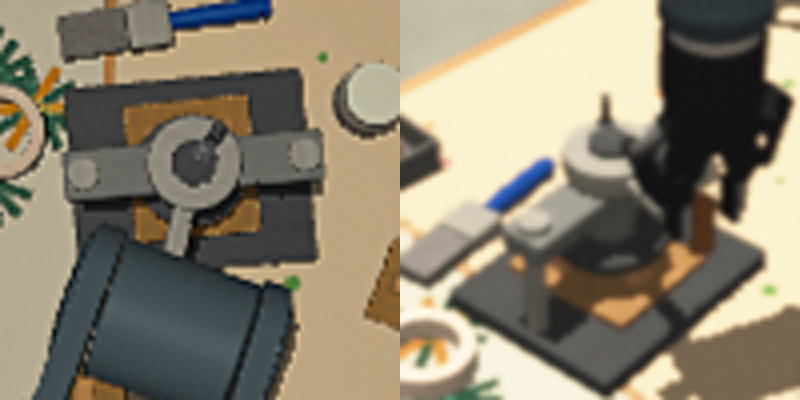

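servo_tool([
  [0,0,0,0,4,0,-0.1],
  [0,0,0,0,8,0,-0.1],
  [-0.03,0,0,0,12,-1,-0.1],
  [-0.06,0,0,0,16,-1.5,-0.1],
  [-0.09,0,0,0,20,-2,-0.1],
  [-0.11,0,0,0,23,-2.5,-0.1],
  [-0.14,0,0,0,25.5,-2.7,-0.1],
  [-0.16,0,0,0,28,-3.5,-0.1],
])

```text
time_s: 10.8
eef_pos: [0.4692, -0.0552, 0.1492]
eef_rot: [0.006, -0.706, 0.002, 0.709]
wrist_force: [-1.3, 3.1, 1.6]
opening: 0.449
```

```bash
python3 look.py a8; python3 -c "
from h import *
show()
for h in (.15,0,-.15,-.3,-.45,-.6,-.75,-.9,-1.05): print(h,knob(wa(h),.008))"
```

```text
t 10.9 tcp [ 0.469 -0.055  0.149] yang -1.583 down -1.0 F [-0.2  2.2  1.8] M [ 0.35  0.09 -0.03] open 0.45 q [-0.37  0.05  1.93  0.    1.17  1.21]
0.15 [ 0.024  0.004  0.006 -0.794 -2.915  0.35 ]
0 [-0.126  0.004  0.007 -0.924 15.731 -1.805]
-0.15 [-0.276  0.003  0.007 -1.063 33.845 -6.723]
-0.3 [ -0.426   0.003   0.007  -1.207  51.021 -14.293]
-0.45 [ -0.576   0.002   0.008  -1.354  66.873 -24.345]
-0.6 [ -0.726   0.002   0.008  -1.499  81.045 -36.653]
-0.75 [ -0.876   0.001   0.008  -1.64   93.218 -50.94 ]
-0.9 [ -1.026   0.001   0.008  -1.774 103.12  -66.887]
-1.05 [ -1.176   0.      0.008  -1.897 110.527 -84.134]
```

View pics/a8.png

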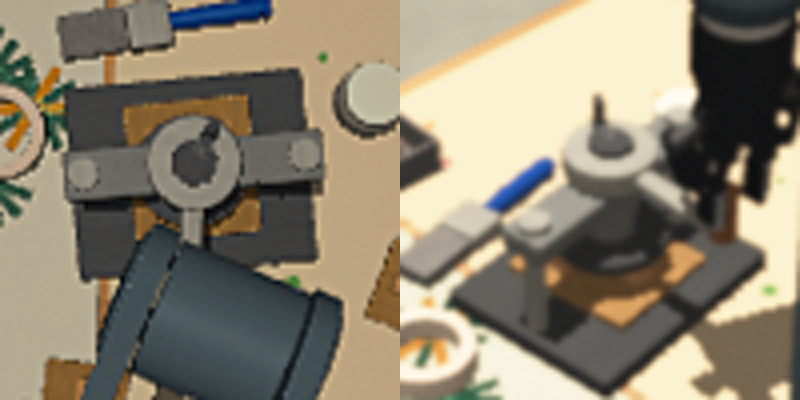

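It turns at 2–3 N, so it is free-wheeling, and the lever moves with the handle. I'll carry on with the back-swing.

servo_tool([
  [-0.13,0,0,-0.5,16,-2,-0.1],
  [-0.28,0,0,-0.5,34,-6.5,-0.1],
  [-0.43,0,0,-0.5,51,-14,-0.1],
  [-0.58,0,0,-0.5,67,-24,-0.1],
  [-0.73,0,0,-1,81,-37,-0.1],
  [-0.88,0,0,-1,93,-51,-0.1],
  [-1.03,0,0,-1,103,-67,-0.1],
  [-1.1,0,0,-1,107,-75,-0.1],
])

```text
time_s: 11.9
eef_pos: [0.5431, -0.1644, 0.1489]
eef_rot: [-0.364, -0.604, -0.369, 0.605]
wrist_force: [-1.6, 0.5, 1.9]
opening: 0.45
```

```bash
python3 look.py a9; python3 -c "
from h import *
show()
for h in (-.97,-.85,-.7,-.55,-.4,-.25,-.1,.05,.2): print(h,knob(wa(h),-.008))"
```

```text
t 12.0 tcp [ 0.543 -0.164  0.149] yang -0.483 down -1.0 F [-0.2  0.2 -0.3] M [ 0.03 -0.02 -0.01] open 0.45 q [-0.5   0.26  1.69  0.    1.2  -0.02]
-0.97 [  0.004  -0.003   0.007  -0.963 -16.969  -0.701]
-0.85 [  0.124  -0.003   0.007  -0.859 -31.868  -2.613]
-0.7 [  0.274  -0.002   0.007  -0.725 -49.995  -7.487]
-0.55 [  0.424  -0.001   0.007  -0.59  -67.189 -15.015]
-0.4 [  0.574  -0.001   0.007  -0.455 -83.066 -25.028]
-0.25 [  0.724  -0.      0.007  -0.326 -97.267 -37.301]
-0.1 [   0.874    0.       0.007   -0.203 -109.476  -51.559]
0.05 [   1.024    0.001    0.008   -0.091 -119.416  -67.481]
0.2 [   1.174    0.001    0.008    0.009 -126.866  -84.71 ]
```

View pics/a9.png

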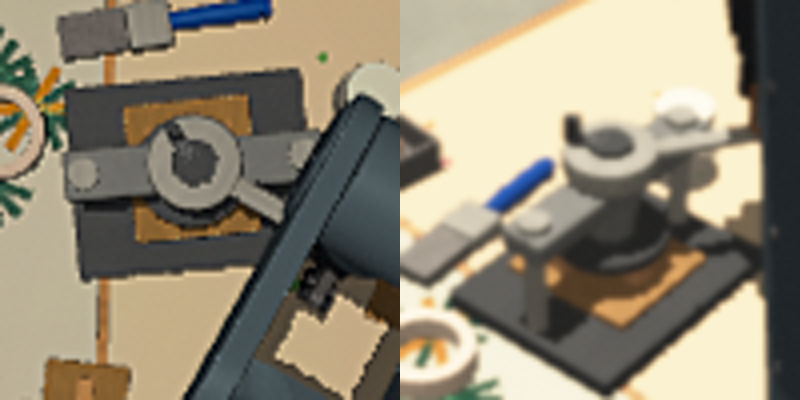

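The handle now stands near -0.97 with the plate unmoved. Next is the clockwise stroke. The plate cannot reach the letter before about h = 0.25.

servo_tool([
  [0,0,0,0,-9,0,-0.1],
  [0,0,0,0,-17,-0.5,-0.1],
  [0.12,0,0,0,-32,-2.5,-0.1],
  [0.27,0,0,0,-50,-7.5,-0.1],
  [0.42,0,0,0,-67,-15,-0.1],
  [0.57,0,0,0,-83,-25,-0.1],
  [0.72,0,0,0,-97,-37,-0.1],
  [0.87,0,0,0,-109,-51.5,-0.1],
])

```text
time_s: 13.0
eef_pos: [0.4701, -0.0686, 0.1501]
eef_rot: [-0.074, -0.702, -0.076, 0.704]
wrist_force: [4.8, -5.0, -4.0]
opening: 0.449
```

```bash
python3 look.py b1; python3 -c "
from h import *
show()
for h in (-.1,0,.1,.2,.3,.4,.5,.6): print(h,knob(wa(h),-.008))"
```

```text
t 13.1 tcp [ 0.47  -0.067  0.15 ] yang -1.353 down -1.0 F [-1.4 -4.2 -0.3] M [-0.7   0.19 -0.04] open 0.45 q [-0.39  0.05  1.93  0.    1.17  0.96]
-0.1 [ 0.004  0.003  0.005  0.06   0.438 -0.354]
0 [  0.104   0.003   0.005   0.117 -11.996  -1.822]
0.1 [  0.204   0.004   0.005   0.17  -24.221  -4.523]
0.2 [  0.304   0.004   0.004   0.217 -36.116  -8.432]
0.3 [  0.404   0.004   0.004   0.258 -47.561 -13.508]
0.4 [  0.504   0.004   0.004   0.293 -58.442 -19.702]
0.5 [  0.604   0.005   0.004   0.321 -68.65  -26.951]
0.6 [  0.704   0.005   0.004   0.343 -78.084 -35.183]
```

View pics/b1.png

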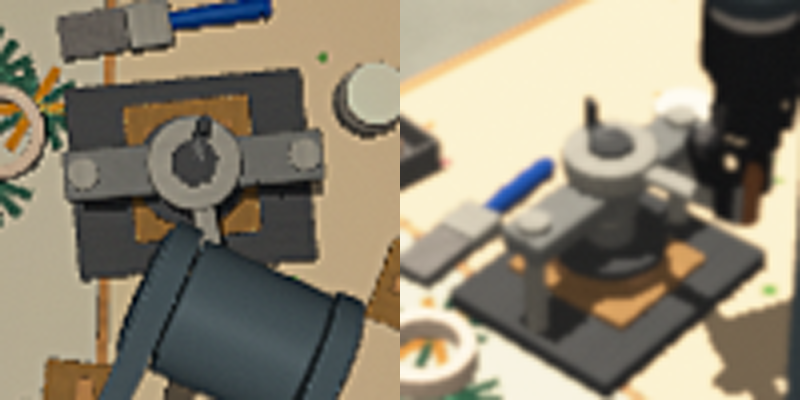

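servo_tool([
  [0.05,0,0,0,-6,-1,-0.1],
  [0.1,0,0,0,-12,-2,-0.1],
  [0.15,0,0,0,-18,-3,-0.1],
  [0.2,0,0,0,-24,-4.5,-0.1],
  [0.25,0,0,0,-30,-6.5,-0.1],
  [0.3,0,0,0,-36,-8.5,-0.1],
  [0.33,0,0,0,-39.5,-10,-0.1],
  [0.36,0,0,0,-43,-11.5,-0.1],
])

```text
time_s: 14.1
eef_pos: [0.4711, -0.0241, 0.1501]
eef_rot: [0.05, -0.704, 0.049, 0.707]
wrist_force: [-0.7, -6.3, -2.3]
opening: 0.45
```

```bash
cat >> h.py <<'E'
def ft():
    o,R=state();p=o["eef_pos"][:2]-AX;a=np.arctan2(p[1],p[0]);a%=2*np.pi
    yt=R[:,1]; print("tool h %.3f  radius %.4f  tangential F (resisting tightening +) %.2f"%(hj(a),np.hypot(*p),o["wrist_force"]@yt), "t",round(o["time_s"],2),"open",round(o["opening"],2))
E
python3 -c "
from h import *
ft();show()
for h in (.25,.3,.4,.5,.6): print(h,knob(wa(h),-.008))"
```

```text
tool h 0.314  radius 0.1254  tangential F (resisting tightening +) 6.33 t 14.1 open 0.45
t 14.1 tcp [ 0.471 -0.024  0.15 ] yang -1.711 down -1.0 F [-0.7 -6.3 -2.3] M [-0.9   0.11 -0.04] open 0.45 q [-0.3   0.05  1.93  0.    1.17  1.41]
0.25 [-0.004  0.005  0.001  0.074 -0.022 -0.187]
0.3 [ 0.046  0.005  0.001  0.08  -6.262 -0.716]
0.4 [  0.146   0.005   0.001   0.087 -18.623  -2.707]
0.5 [  0.246   0.005   0.001   0.088 -30.724  -5.921]
0.6 [  0.346   0.005   0.001   0.082 -42.443 -10.327]
```

6.3 N while moving matches the unloaded screw. From here I'll take small increments.

servo_tool([
  [0.02,0,0,0,-2.5,0,-0.1],
  [0.04,0,0,0,-5,0,-0.1],
  [0.06,0,0,0,-7.5,-1,-0.1],
  [0.08,0,0,0,-10,-1,-0.1],
  [0.1,0,0,0,-12.5,-1.5,-0.1],
  [0.12,0,0,0,-15,-2,-0.1],
  [0.14,0,0,0,-17.5,-2.5,-0.1],
  [0.16,0,0,0,-20,-3,-0.1],
])

```text
time_s: 15.1
eef_pos: [0.4761, -0.006, 0.15]
eef_rot: [0.105, -0.697, 0.105, 0.701]
wrist_force: [-1.3, -6.1, -0.0]
opening: 0.449
```

```bash
python3 -c "
from h import *
ft()
for h in (.4,.5,.6): print(h,knob(wa(h),-.008))"; python3 look.py b2
```

```text
tool h 0.464  radius 0.1254  tangential F (resisting tightening +) 6.21 t 15.1 open 0.45
0.4 [-0.012  0.006 -0.002  0.028 -0.04  -0.192]
0.5 [  0.088   0.006  -0.002  -0.    -12.495  -1.469]
0.6 [  0.188   0.006  -0.002  -0.035 -24.76   -3.982]
```

View pics/b2.png

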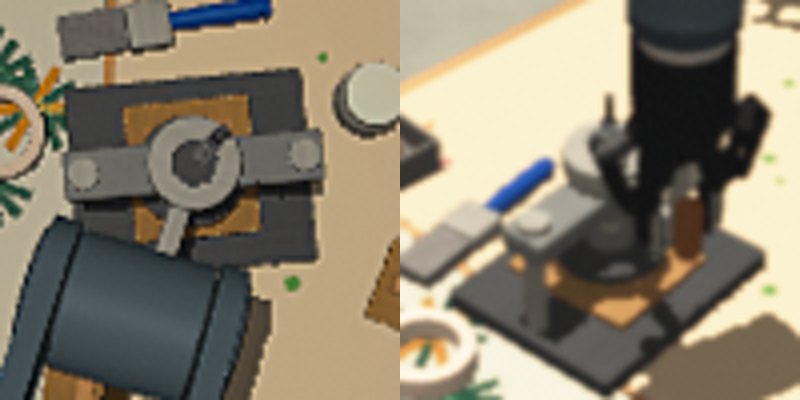

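servo_tool([
  [0.02,0,0,0,-2.5,0,-0.1],
  [0.04,0,0,0,-5,0,-0.1],
  [0.06,0,0,0,-7.5,-1,-0.1],
  [0.08,0,0,0,-10,-1,-0.1],
  [0.1,0,0,0,-12.5,-1.5,-0.1],
  [0.12,0,0,0,-15,-2,-0.1],
  [0.14,0,0,0,-17.5,-2.5,-0.1],
  [0.16,0,0,0,-20,-3,-0.1],
])

```text
time_s: 16.2
eef_pos: [0.484, 0.0113, 0.1499]
eef_rot: [0.158, -0.686, 0.16, 0.691]
wrist_force: [-2.9, -5.3, 1.6]
opening: 0.449
```

```bash
python3 -c "
from h import *
ft()
for h in (.5,.6): print(h,knob(wa(h),-.008))"
```

```text
tool h 0.615  radius 0.1254  tangential F (resisting tightening +) 6.07 t 16.2 open 0.45
0.5 [-0.069  0.006 -0.004 -0.025  6.423 -0.027]
0.6 [ 0.031  0.006 -0.005 -0.086 -6.084 -0.592]
```

servo_tool([
  [0.02,0,0,0,-2.5,0,-0.1],
  [0.04,0,0,0,-5,0,-0.1],
  [0.06,0,0,0,-7.5,-1,-0.1],
  [0.08,0,0,0,-10,-1,-0.1],
  [0.1,0,0,0,-12.5,-1.5,-0.1],
  [0.12,0,0,0,-15,-2,-0.1],
  [0.14,0,0,0,-17.5,-2.5,-0.1],
  [0.16,0,0,0,-20,-3,-0.1],
])

```text
time_s: 17.2
eef_pos: [0.4943, 0.0269, 0.1498]
eef_rot: [0.211, -0.671, 0.215, 0.677]
wrist_force: [-4.5, -4.0, 3.3]
opening: 0.449
```

```bash
python3 -c "
from h import *
ft()
for h in (.7,.8): print(h,knob(wa(h),-.008))"
```

```text
tool h 0.764  radius 0.1253  tangential F (resisting tightening +) 5.93 t 17.2 open 0.45
0.7 [-0.026  0.007 -0.008 -0.168  0.042 -0.051]
0.8 [  0.074   0.006  -0.008  -0.277 -12.43   -1.146]
```

servo_tool([
  [0.02,0,0,0,-2.5,0,-0.1],
  [0.04,0,0,0,-5,0,-0.1],
  [0.06,0,0,0,-7.5,-1,-0.1],
  [0.08,0,0,0,-10,-1,-0.1],
  [0.1,0,0,0,-12.5,-1.5,-0.1],
  [0.12,0,0,0,-15,-2,-0.1],
  [0.14,0,0,0,-17.5,-2.5,-0.1],
  [0.16,0,0,0,-20,-3,-0.1],
])

```text
time_s: 18.2
eef_pos: [0.5067, 0.0408, 0.1497]
eef_rot: [0.262, -0.651, 0.268, 0.659]
wrist_force: [-6.1, -2.4, 4.9]
opening: 0.447
```

```bash
python3 -c "
from h import *
ft();show()
for h in (.8,.9,1.0): print(h,knob(wa(h),-.008))"; python3 look.py b3
```

```text
tool h 0.913  radius 0.1253  tangential F (resisting tightening +) 6.00 t 18.2 open 0.45
t 18.2 tcp [0.507 0.041 0.15 ] yang -2.34 down -0.9999 F [-6.1 -2.4  4.9] M [-0.52  0.97 -0.01] open 0.45 q [-0.15  0.13  1.84 -0.01  1.18  2.19]
0.8 [-0.084  0.008 -0.012 -0.212  6.178  0.019]
0.9 [ 0.016  0.007 -0.012 -0.367 -6.335 -0.36 ]
1.0 [  0.116   0.006  -0.013  -0.529 -18.749  -1.987]
```

View pics/b3.png

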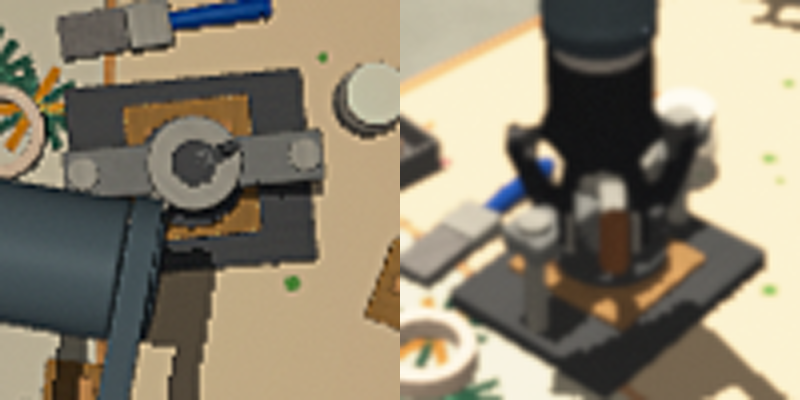

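servo_tool([
  [0.02,0,0,0,-2.5,0,-0.1],
  [0.04,0,0,0,-5,0,-0.1],
  [0.06,0,0,0,-7.5,-1,-0.1],
  [0.08,0,0,0,-10,-1,-0.1],
  [0.1,0,0,0,-12.5,-1.5,-0.1],
  [0.12,0,0,0,-15,-2,-0.1],
  [0.14,0,0,0,-17.5,-2.5,-0.1],
  [0.16,0,0,0,-20,-3,-0.1],
])

```text
time_s: 19.3
eef_pos: [0.5209, 0.0525, 0.1495]
eef_rot: [0.312, -0.628, 0.32, 0.637]
wrist_force: [-7.3, -3.1, 7.7]
opening: 0.443
```

```bash
python3 -c "
from h import *
ft();show()
for h in (.98,.85,.7,.55,.4,.25,.1,-.05,-.2,-.35): print(h,knob(wa(h),.008))"
```

```text
tool h 1.061  radius 0.1251  tangential F (resisting tightening +) 7.82 t 19.3 open 0.44
t 19.3 tcp [0.521 0.052 0.149] yang -2.497 down -0.9998 F [-7.3 -3.1  7.7] M [-0.48  1.34 -0.04] open 0.44 q [-0.12  0.17  1.8  -0.01  1.19  2.38]
0.98 [-0.061  0.008 -0.017 -0.231 18.066 -0.739]
0.85 [-0.191  0.009 -0.016  0.014 34.044 -3.805]
0.7 [-0.341  0.01  -0.015  0.269 51.803 -9.88 ]
0.55 [ -0.491   0.011  -0.015   0.486  68.455 -18.54 ]
0.4 [ -0.641   0.012  -0.014   0.663  83.627 -29.592]
0.25 [ -0.791   0.013  -0.013   0.793  96.977 -42.787]
0.1 [ -0.941   0.014  -0.012   0.875 108.205 -57.829]
-0.05 [ -1.091   0.015  -0.011   0.907 117.06  -74.379]
-0.2 [ -1.241   0.016  -0.01    0.888 123.343 -92.067]
-0.35 [  -1.391    0.017   -0.009    0.818  126.913 -110.495]
```

The force has climbed from 6.0 to 7.8 N, so the plate is starting to bear on the letter. I'll make a smaller step.

servo_tool([
  [0.01,0,0,0,-1,0,-0.1],
  [0.02,0,0,0,-2.5,0,-0.1],
  [0.03,0,0,0,-3.5,0,-0.1],
  [0.04,0,0,0,-5,0,-0.1],
  [0.05,0,0,0,-6,-0.5,-0.1],
  [0.06,0,0,0,-7.5,-1,-0.1],
  [0.07,0,0,0,-8.5,-1,-0.1],
  [0.08,0,0,0,-10,-1,-0.1],
])

```text
time_s: 20.3
eef_pos: [0.5274, 0.0566, 0.1494]
eef_rot: [0.335, -0.614, 0.346, 0.626]
wrist_force: [-8.2, -5.5, 6.8]
opening: 0.451
```

```bash
python3 -c "
from h import *
ft();show()"; python3 look.py b4
```

```text
tool h 1.122  radius 0.1249  tangential F (resisting tightening +) 10.02 t 20.3 open 0.45
t 20.3 tcp [0.527 0.057 0.149] yang -2.574 down -0.9997 F [-8.2 -5.5  6.8] M [-0.68  1.3  -0.03] open 0.45 q [-0.11  0.19  1.78 -0.01  1.2   2.47]
```

View pics/b4.png

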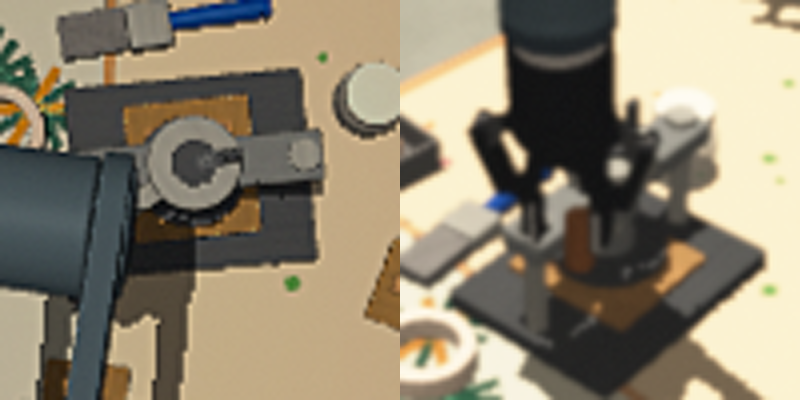

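```bash
python3 -c "
from h import *
ft();show()"
```

```text
tool h 1.124  radius 0.1249  tangential F (resisting tightening +) 8.69 t 20.4 open 0.45
t 20.4 tcp [0.527 0.057 0.149] yang -2.574 down -0.9997 F [-7.9 -3.5  6.9] M [-0.64  1.22  0.02] open 0.45 q [-0.11  0.19  1.77 -0.01  1.2   2.47]
```

servo_tool([
  [0.01,0,0,0,-1,0,-0.1],
  [0.01,0,0,0,-2,0,-0.1],
  [0.02,0,0,0,-3,0,-0.1],
  [0.03,0,0,0,-4,0,-0.1],
  [0.03,0,0,0,-5,0,-0.1],
  [0.04,0,0,0,-6,-0.5,-0.1],
  [0.05,0,0,0,-7,-0.5,-0.1],
  [0.06,0,0,0,-8,-0.5,-0.1],
])

```text
time_s: 21.4
eef_pos: [0.5324, 0.0594, 0.1493]
eef_rot: [0.35, -0.603, 0.365, 0.617]
wrist_force: [-8.8, -4.3, 7.4]
opening: 0.45
```

```bash
python3 -c "
from h import *
ft();show()"
```

```text
tool h 1.168  radius 0.1247  tangential F (resisting tightening +) 10.03 t 21.4 open 0.45
t 21.4 tcp [0.532 0.059 0.149] yang -2.631 down -0.9996 F [-8.8 -4.3  7.4] M [-0.76  1.42  0.03] open 0.45 q [-0.1   0.2   1.76 -0.01  1.21  2.53]
```

servo_tool([
  [0.01,0,0,0,-1,0,-0.1],
  [0.01,0,0,0,-2,0,-0.1],
  [0.02,0,0,0,-3,0,-0.1],
  [0.03,0,0,0,-4,0,-0.1],
  [0.03,0,0,0,-5,0,-0.1],
  [0.04,0,0,0,-5.5,-0.5,-0.1],
  [0.04,0,0,0,-6,-0.5,-0.1],
  [0.04,0,0,0,-6.5,-0.5,-0.1],
])

```text
time_s: 22.4
eef_pos: [0.5357, 0.0612, 0.1491]
eef_rot: [0.36, -0.595, 0.377, 0.612]
wrist_force: [-9.6, -4.7, 7.5]
opening: 0.452
```

```bash
python3 -c "
from h import *
ft();show()
from bench import ctrl
for i in range(4): ctrl.camera('top'); ft()"
```

```text
tool h 1.198  radius 0.1246  tangential F (resisting tightening +) 10.96 t 22.4 open 0.45
t 22.4 tcp [0.536 0.061 0.149] yang -2.668 down -0.9994 F [-9.6 -4.7  7.5] M [-0.66  1.61 -0.02] open 0.45 q [-0.1   0.21  1.74 -0.01  1.21  2.57]
tool h 1.198  radius 0.1246  tangential F (resisting tightening +) 10.69 t 22.45 open 0.45
tool h 1.198  radius 0.1246  tangential F (resisting tightening +) 10.89 t 22.5 open 0.45
tool h 1.198  radius 0.1246  tangential F (resisting tightening +) 9.11 t 22.55 open 0.45
tool h 1.198  radius 0.1246  tangential F (resisting tightening +) 10.74 t 22.6 open 0.45
```

The force is about 10.7 N, roughly 4.5 N above unloaded. I'll stop here, swing back freely, and check the plate and the stiffness.

```bash
python3 -c "
from h import *
for h in (1.13,1.0,.85,.7,.55): print(h,knob(wa(h),.008))"
```

```text
1.13 [-0.081  0.008 -0.033 -0.312 16.535 -0.672]
1.0 [-0.211  0.011 -0.032  0.186 32.441 -4.065]
0.85 [ -0.361   0.013  -0.031   0.719  50.065 -10.503]
0.7 [ -0.511   0.015  -0.03    1.196  66.53  -19.504]
0.55 [ -0.661   0.018  -0.029   1.606  81.467 -30.865]
```

servo_tool([
  [0,0,-0.01,0,8,0,-0.1],
  [-0.08,0.01,-0.02,0,16.5,-0.5,-0.1],
  [-0.21,0.01,-0.03,0,32,-4,-0.1],
  [-0.36,0.01,-0.03,0.5,50,-10.5,-0.1],
  [-0.51,0.015,-0.03,1,66.5,-19.5,-0.1],
  [-0.59,0.015,-0.03,1.5,74,-25,-0.1],
  [-0.66,0.018,-0.03,1.5,81.5,-31,-0.1],
  [-0.66,0.018,-0.03,1.5,74,-31,-0.1],
])

```text
time_s: 23.6
eef_pos: [0.4837, -0.0006, 0.1499]
eef_rot: [-0.153, 0.691, -0.153, -0.69]
wrist_force: [-0.0, 0.6, 0.1]
opening: 0.452
```

```bash
python3 -c "
from h import *
ft();show()
for h in (.55,.6,.7,.8,.9,1.0,1.1): print(h,knob(wa(h),-.008))"; python3 look.py b5
```

```text
tool h 0.528  radius 0.1205  tangential F (resisting tightening +) -0.53 t 23.6 open 0.45
t 23.6 tcp [ 0.484 -0.001  0.15 ] yang -2.008 down -1.0 F [-0.   0.6  0.1] M [-0.   -0.02  0.02] open 0.45 q [-0.25  0.07  1.91  0.    1.16  1.76]
0.55 [ -0.001  -0.      0.001  -0.062 -10.694   4.561]
0.6 [  0.049  -0.      0.001  -0.057 -16.932   4.01 ]
0.7 [  0.149  -0.      0.001  -0.047 -29.286   1.978]
0.8 [  0.249  -0.      0.001  -0.037 -41.376  -1.277]
0.9 [  0.349  -0.      0.001  -0.026 -53.081  -5.723]
1.0 [  0.449  -0.      0.001  -0.015 -64.283 -11.315]
1.1 [  0.549  -0.      0.001  -0.004 -74.87  -17.997]
```

View pics/b5.png

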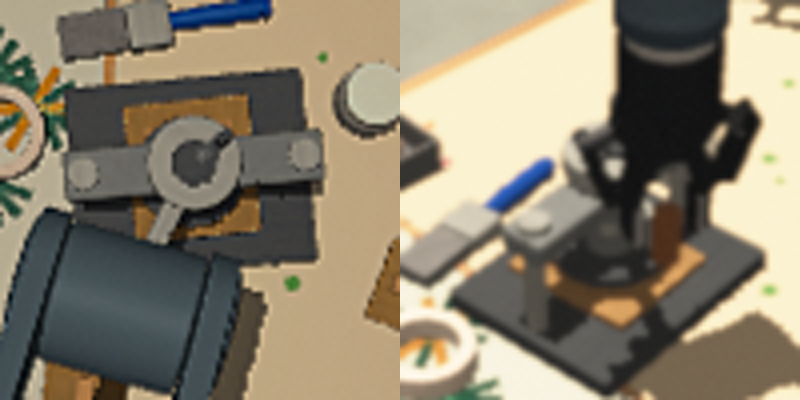

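servo_tool([
  [0,0,0,0,-6,2,-0.1],
  [0,0,0,0,-11,4.5,-0.1],
  [0.02,0,0,0,-14,4.5,-0.1],
  [0.05,0,0,0,-17,4,-0.1],
  [0.07,0,0,0,-20,3.5,-0.1],
  [0.1,0,0,0,-23,3,-0.1],
  [0.12,0,0,0,-26,2.5,-0.1],
  [0.15,0,0,0,-29,2,-0.1],
])

```text
time_s: 24.7
eef_pos: [0.4947, 0.026, 0.1501]
eef_rot: [-0.205, 0.677, -0.206, -0.677]
wrist_force: [-3.5, -8.8, 2.0]
opening: 0.451
```

```bash
python3 -c "
from h import *
ft();show()
for h in (.7,.8,.9,1.0): print(h,knob(wa(h),-.008))"
```

```text
tool h 0.761  radius 0.1245  tangential F (resisting tightening +) 9.28 t 24.7 open 0.45
t 24.7 tcp [0.495 0.026 0.15 ] yang -2.16 down -1.0 F [-3.5 -8.8  2. ] M [-1.39  0.64  0.04] open 0.45 q [-0.19  0.1   1.88 -0.    1.17  1.97]
0.7 [-0.003 -0.001 -0.002  0.065 -0.432  0.743]
0.8 [  0.097  -0.001  -0.002   0.045 -12.876  -0.642]
0.9 [  0.197  -0.001  -0.002   0.027 -25.119  -3.262]
1.0 [  0.297  -0.001  -0.002   0.01  -37.039  -7.092]
```

At the same angle where the unloaded screw gave 5.9 N, it now bites at 9.3 N, so the handle is clearly stiffer. I'll make one small step to read the force while moving.

servo_tool([
  [0,0,0,0,-0.5,0,-0.1],
  [0,0,0,0,-1,0,-0.1],
  [0.01,0,0,0,-1.5,0,-0.1],
  [0.01,0,0,0,-2,0,-0.1],
  [0.01,0,0,0,-2.5,0,-0.1],
  [0.02,0,0,0,-3,0,-0.1],
  [0.02,0,0,0,-3.5,0,-0.1],
  [0.02,0,0,0,-4,0,-0.1],
])

```text
time_s: 25.7
eef_pos: [0.4962, 0.028, 0.15]
eef_rot: [0.211, -0.674, 0.214, 0.675]
wrist_force: [-3.5, -9.3, 2.3]
opening: 0.453
```

```bash
python3 -c "
from h import *
ft();show()"
```

```text
tool h 0.781  radius 0.1245  tangential F (resisting tightening +) 9.66 t 25.7 open 0.45
t 25.7 tcp [0.496 0.028 0.15 ] yang -2.181 down -1.0 F [-3.5 -9.3  2.3] M [-1.43  0.77  0.05] open 0.45 q [-0.18  0.1   1.87 -0.01  1.17  2.  ]
```

Firm. I'll back off to the middle of the gap and lift clear.

servo_tool([
  [0,0,0,0,4,0,-0.1],
  [0,0,0,0,8,0,-0.1],
  [0,0,0,-5,8,0,-0.1],
  [0,0,0,-25,8,0,-0.1],
  [0,0,0,-60,8,0,-0.1],
  [0,0,0,-90,8,0,-0.1],
  [0,0,0,-120,8,0,-0.1],
  [0,0,0,-120,8,0,-0.1],
])

```text
time_s: 26.7
eef_pos: [0.4936, 0.0226, 0.273]
eef_rot: [-0.211, 0.676, -0.213, -0.673]
wrist_force: [-0.5, -1.0, -0.0]
opening: 0.449
```

```bash
python3 -c "
from h import *
ft();show()"
```

```text
tool h 0.733  radius 0.1233  tangential F (resisting tightening +) 1.10 t 26.7 open 0.45
t 26.7 tcp [0.494 0.023 0.273] yang -2.181 down -1.0 F [-0.5 -1.  -0. ] M [-0.01 -0.01 -0.  ] open 0.45 q [-0.19 -0.04  1.76 -0.    1.42  1.99]
```

servo_tool([
  [0,0,0,0,30,20,-0.1],
  [0,0,0,0,60,40,-0.1],
  [0,0,0,0,90,60,-0.1],
  [0,0,0,0,120,80,-0.1],
  [0,0,0,0,150,80,-0.1],
  [0,0,0,0,180,80,-0.1],
  [0,0,0,0,200,80,-0.1],
  [0,0,0,0,200,80,-0.1],
])

```text
time_s: 27.7
eef_pos: [0.313, -0.0957, 0.2721]
eef_rot: [-0.213, 0.676, -0.214, -0.673]
wrist_force: [0.0, 0.6, 0.3]
opening: 0.451
```

```bash
python3 -c "
from h import *
show()
import cv2
from bench import ctrl
for n in('top','side'): cv2.imwrite(f'pics/{n}9.png',ctrl.camera(n)['pixels'])
t=cv2.imread('pics/top9.png');s=cv2.imread('pics/side9.png');s0=cv2.imread('pics/side0.png')
f=lambda i:cv2.resize(i,(266,400),interpolation=cv2.INTER_CUBIC)
cv2.imwrite('pics/end.png',np.hstack([cv2.resize(t[130:230,220:320],(266,266)),cv2.resize(s[155:255,205:305],(266,266)),cv2.resize(s0[155:255,205:305],(266,266))]))
a=cv2.resize(s[165:235,220:290],(400,400),interpolation=cv2.INTER_CUBIC);b=cv2.resize(s0[165:235,220:290],(400,400),interpolation=cv2.INTER_CUBIC)
cv2.imwrite('pics/cmp.png',np.hstack([b,a]))"
```

```text
t 27.7 tcp [ 0.313 -0.096  0.272] yang -2.183 down -1.0 F [0.  0.6 0.3] M [-0.02  0.01 -0.  ] open 0.45 q [-0.66 -0.49  2.11 -0.    1.52  1.52]
```

View pics/end.png

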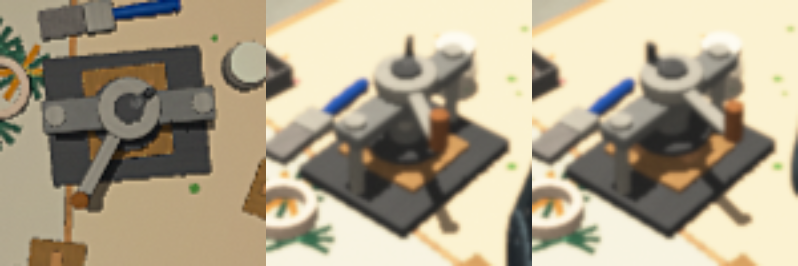

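View pics/cmp.png

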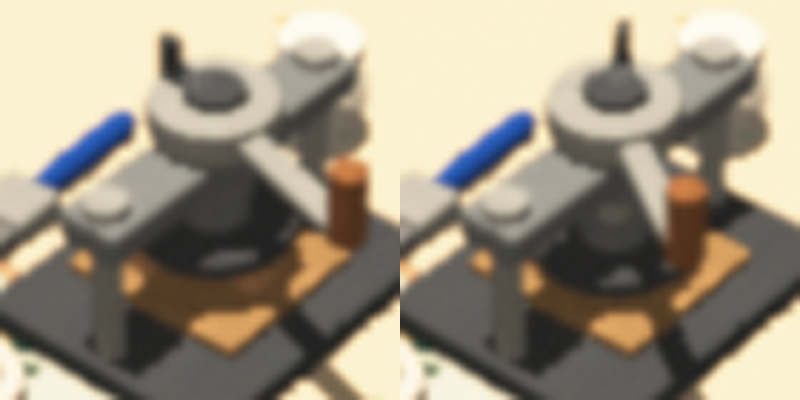

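View pics/top9.png

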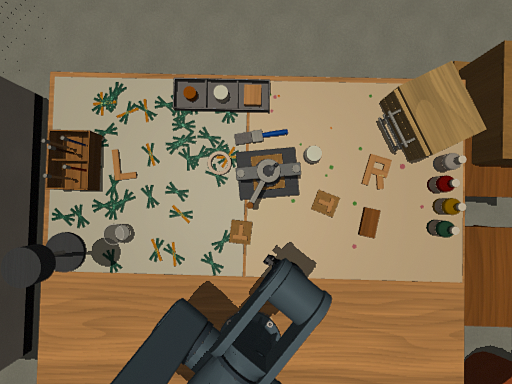

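```bash
python3 - <<'E'
from h import *
import cv2
t=cv2.imread('pics/top9.png')
cv2.imwrite('pics/endc.png',cv2.resize(t[150:215,240:305],(585,585),interpolation=cv2.INTER_CUBIC))
E
```

```text
(no output)
```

View pics/endc.png

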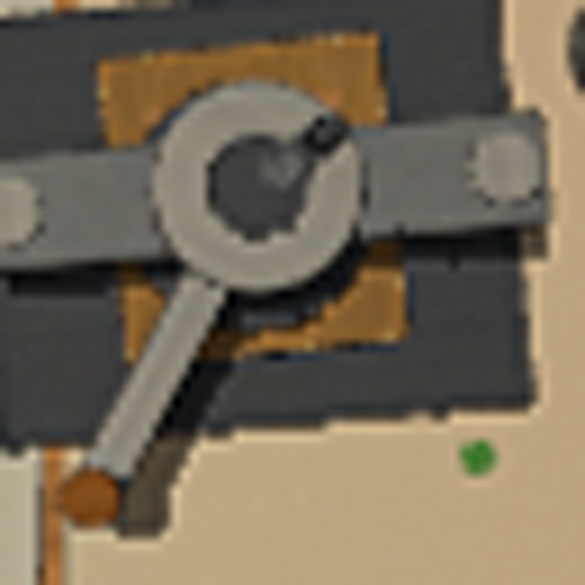

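```bash
python3 - <<'E'
from h import *
P=lambda x,y:(240+x/9-.45,150+y/9-.45)
ax=at("top",*P(258,187),.147);f=at("top",*P(326,131),.173);k=at("top",*P(91,496),.179)
ang=lambda v:np.arctan2(v[1],v[0])%(2*np.pi)
ah=ang(k-ax);af=ang(f-ax);print(ax,np.linalg.norm((k-ax)[:2]),np.linalg.norm((f-ax)[:2]),"handle",hj(ah),"lever",(ah-np.pi+.45-af+np.pi)%(2*np.pi)-np.pi)
for c in [(98,60),(378,33),(407,335),(128,362)]: print("board",at("top",*P(*c),.028))
E
```

```text
[ 0.593 -0.049  0.147] 0.1235622284473878 0.0287467965584073 handle 0.5817228628271987 lever 0.8768227803762612
board [0.65  0.011 0.028]
board [ 0.663 -0.097  0.028]
board [ 0.546 -0.111  0.028]
board [ 0.533 -0.003  0.028]
```

The lever measures 0.88 rad, the board has moved less than 2 mm, the plate is down, the bystanders are in place and the robot is clear. Handing in.

```bash
python3 -c "
from bench import ctrl
print(ctrl.hand_in())"
```

```text
the job is handed in; nothing more can be done
None
```

The press is tightened on the letter, the lever is left at tighten, and the job is handed in. No verdict was reported.

**What I did**
- **Lever:** I pushed it clockwise by its fin until the force jumped from about 3 N to 10 N, which I took as its stop.
- **Swing back:** I moved the handle anticlockwise to about -0.97 rad. It ran at 2–3 N, and the plate did not visibly rise.
- **Tightening:** The clockwise stroke ran at about 6 N until the plate met the letter, then climbed to about 10.7 N, and I stopped there.
- **Check stroke:** I swung the handle back freely and pushed again. It bit at 9.3–9.7 N at an angle where the unloaded screw had taken 5.9 N, so I let go and backed the arm away.

**Last checks**
- The lever measures about 0.88 rad in the final picture, against the 0.75 rad needed.
- The board corners are within about 2 mm of where they started, and the plate is visibly lower.
- No bystander moved visibly in the top view, and the arm is clear at about 28 s of the 70 s allowed.

**What did not agree or could not be measured**
- The final handle angle reads about 0.58 rad in the picture, but the tool position implied about 0.7 rad. I did not find out why. Anticlockwise the handle runs free, so this should not loosen the plate.
- I could not measure the force on the letter. I put it at roughly 65–75 N, worked out from the noisy (±1 N) knob force and the given crush figures.

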